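# Key a filter cell onto a lens port and hold it home

### The arm

A 6-joint arm with a two-finger parallel gripper is mounted at the origin on the work surface. World frame = base frame: x ahead of the robot, y to its left, z up, the work surface at z = 0. Lengths are in m, angles in rad, forces in N, time in s.
With the tool pointing down it reaches from about 0.325 to 0.85 m from the base axis. Payload 4.4 kg.
Tool frame: the origin (TCP) lies midway between the tips of the shut fingers; the grasp point (between the pads) lies env.grip_point_offset behind it (env.grip_point_offset is the distance from the TCP to the grasp point, in m); z points along the fingers, y is the line along which they close (so a half turn about z gives the same grasp; the last joint's range is limited). The gripper opens to 94 mm and grips with 3 to 60 N. Pads are 16 mm wide; open, the fingers measure 119 mm over their backs; the gripper's body (75 mm by 177 mm) begins 78 mm behind the grasp point.
Start: joints at [1.073, 0.207, 1.542, -0, 1.393, -0.15], TCP at [0.196, 0.541, 0.205] pointing down, gripper open.
Joint ranges: [-2.73, 2.73], [-0.86, 2.22], [0.23, 2.46], [-1.11, 4.25], [0.08, 2.63], [-2.82, 2.82]. Speed limits (rad/s): [2.79, 2.79, 3.14, 3.14, 3.14, 3.14].

### API

Orientations are given as a unit quaternion [w, x, y, z].
In Python, from rig import get_state, get_image, get_calibration, ticket, env gives the robot as it stands.
- The arm moves only by the shell command python3 -m inch 'ROWS' [OPENING] [FORCE]. ROWS is JSON, a list that holds one entry, the list of rows, each a list of 4 numbers: the shift along the tool's x, y, z in cm, then the turn about the tool's z in rad. A call has 1 to 12 rows; each row shifts and turns the commanded pose from where the row before left it, along the tool's axes as they then stand; what a row does not reach is not made up. A row lasts 1/8 s, in which the tool goes at most 62.5 mm and 10.7 degrees, less where a joint would pass 70% of its speed; a pose out of reach is approached as far as the arm can. A call is refused whole if a number of a shift passes 6.25 or a number of a turn 0.188, either way. A call with a gripper value outside its range is refused whole. OPENING is the opening, from -1 (shut) to 1 (fully open), set as the call begins (- or left out, the last holds). The fingers move at their own pace and stop on an object; FORCE is the grip in N (left out, the last holds). Time passes only in rows, so rows that do not move let the fingers close. It gives the time, the measured TCP pose, the force, the opening and the grip force at its end, in the units of the state.
- get_state(): the state, without advancing time (a new reading comes with each control period).
- get_image(name): name is "scene" or "top" or "wrist"; returns the picture (420x560x3 uint8, blue, green, red); there is no depth.
- get_calibration(name): a dict with "K" (3x3 intrinsics, pixels), "origin" and "rotation" of the camera in the world. Camera axes: x right, y down, z forward; pixel columns grow to the right and rows downward; lengths in m; the calibration is good to about 2 mm. A picture is of the moment at which its call begins: read the wrist's pose just before it. get_calibration takes no time and is no camera call; for the wrist camera it gives the pose at the moment of the call.
- ticket.hand_in(): hands the job in; it is judged then, once.
The state is a dict: "clock": time; "joints": joint angles; "qvel": joint speeds; "joint_efforts": joint torques, N m; "tcp_pos": TCP position; "tool_rot": TCP orientation; "wrist_force": force on the tool from outside, world axes, zero at the start; "ft_torque": the same for the moment, N m; "gripper_width": finger opening in m; "gripper_force": force on a finger pad.
Only numpy, scipy, OpenCV 4.12 (cv2) and the standard library are available. Lean on these libraries where they do the work, as an engineer would, in place of code of your own. Each camera call takes 0.05 s, during which the arm holds its last target. There are 200 camera calls.

### The job

Slide the flanged, knurled brass filter cell out along its storage channel from under the side lips, and set it window up over the spigot of the upright lens port. Turn it until its hidden keyways drop over the three pins, then push it down fully home onto the shoulder against the spring and finish while still holding it pushed home. Leave the other things on the table where they are.

Things in the scene. Friction and masses are not known exactly. Their poses are not given: they have to be found in the camera images.
- cell_center (a point): Filter cell, loose, starts upright in the storage channel: knurled brass cap, about 200 g, 45 mm tall, closed on top by a flat round window. This is its centre, half-way up; z is its axis (up). Knurled part 50 mm in diameter, from 6 mm above the underside to the top; below it a flange 66 mm in diameter, 6 mm thick.
- cell: The same cell; origin at the centre of its underside, 22.5 mm below cell_center. Open below: 28 mm bore, 40 mm deep inside; its 6 mm thick bottom lip is notched by three keyways 120 degrees apart, hidden from above. It looks the same all round: which way the keyways point relative to the reported yaw is not known.
- rack_floor (a point): Storage channel, fixed grey block 170 mm long (x), 86 wide (y). Point: middle of its floor, 8 mm above the table; x points into the channel, mouth towards -x. From x = -10 to +85 mm side lips overhang the flange: 70 mm wide under them, 56 mm gap between them, undersides 9 mm and tops 13 mm above the floor. The cell (3 mm play) cannot be lifted there. Stop at x = +79 mm.
- rack_apron (a point): Point on the open apron of the channel (same flat floor, no lips, from x = -85 to -10 mm of rack_floor), 55 mm towards the mouth from rack_floor; same axes. With its centre here the cell is clear of the lips and can be lifted.
- port_seat (a point): Lens port, fixed, upright: aluminium base 100 x 90 x 12 mm, black tube 68 mm in diameter. Point on its vertical axis at the shoulder (flat top of the tube), 40 mm above the table. Fully home, the flange sits on the shoulder and cell_center is 22.5 mm above this point. A steel spigot, 26 mm in diameter, tapered at its top, rises 32 mm above the shoulder.
- pin_top (a point): On the port axis, 17 mm above the shoulder: height of the tops of three 5 mm radial pins on the spigot, 120 degrees apart, reaching 18.5 mm from the axis. Their direction varies and does not follow this yaw. Unless keyways and pins meet within about 7 degrees the cell rides on the pin tops with its underside here; a turn of up to 120 degrees either way lets it drop.
- plunger (a joint): Sprung plunger in the top of the spigot, m, 0 = up, positive = pressed. It meets the inside of the cell top when the cell is 8 mm above home, pushing up with 4 N, rising to about 8 N at home (0.008). It lifts the cell again if nobody pushes.
- objective_mid (a point): Bystander, to be left alone: small brass microscope objective standing up, 32 mm diameter, 46 mm tall; point at its centre.
- smooth_cell_mid (a point): Bystander, to be left alone: smooth brass disc-shaped cell without flange or knurling, 50 mm diameter, 33 mm tall; point at its centre.
- dish_mid (a point): Bystander, to be left alone: flat white round dish, 90 mm diameter, 14 mm tall; point at its centre.
- bottle_mid (a point): Bystander, to be left alone: small amber bottle, 40 mm diameter, 65 mm tall; point at its centre.
- slide_box_mid (a point): Bystander, to be left alone: cardboard slide box 85 x 60 x 32 mm; point at its centre.
- post_mid (a point): Bystander, to be left alone: steel optical post on a round foot, 32 mm foot, 70 mm tall; point at its centre.
- driver_grip (a point): Bystander, to be left alone: screwdriver lying down, 170 mm long; point on its handle.
Not all that is in view belongs to the job. Of the things that look like the part that bears rack_floor, the smaller one is meant. What is shaped like the cell but green is not meant.

How it is judged:
On the way, in this order (a step that is already met when the one before it is completed fails the run):
1. the cell has been slid out of the channel mouth, low, clear of the lips (x of cell_center in the frame of rack_floor below -0.043 m and height (world z) of cell below 0.06 m).
2. the cell stands over the spigot and its keyways have dropped over the pins (horizontal distance between cell_center and port_seat below 0.003 m and z of cell_center in the frame of port_seat below 0.0345 m).
At the end, for the whole second after the job is handed in: The cell sits upright (within 0.08 rad) on the port axis (within 3 mm), its flange within 2 mm of the shoulder, the plunger pressed by more than 6 mm, still, and the robot is still holding or pushing it (more than 2 N) (horizontal distance between cell_center and port_seat below 0.003 m and z of cell_center in the frame of port_seat below 0.0245 m and angle between cell_center's own z axis and vertical below 0.08 rad and value of joint plunger above 0.006 m and linear speed of cell below 0.02 m/s and contact force between any of the fingers, the arm and cell above 2 N); the arm keeps its last pose, push and grip.
It fails at once if one of the bystanders was moved by more than 30 mm (distance of any of objective_mid, smooth_cell_mid, dish_mid, bottle_mid, slide_box_mid, post_mid, driver_grip from where it was at the start of the episode above 0.03 m).
It also fails if it takes over 67 s, if anything falls off the work surface, if the arm or the gripper's body presses on something with over 40 N, if the wrist force passes 120 N, or if a joint passes its speed limit or range.

## Working session

There is one attempt and no reset: what is moved stays moved. The work goes in short steps, Python scripts to look and compute and a shell command to move; the robot and the scene stay as the last step left them, time stands still between calls to the robot, and variables do not carry over. Pictures are saved under pics/ and viewed, at most 10 in all, crops included, and the job is handed in when it is done.

```bash
ls; mkdir -p pics; python3 - <<'E'
from rig import get_state,get_image,get_calibration,env
import cv2,json
s=get_state();print(s, env.grip_point_offset)
for n in("top","scene"):
    cv2.imwrite(f"pics/{n}0.png",get_image(n)); c=get_calibration(n); print(n,c)
E
```

```text
pics
{'clock': 0.0, 'joints': array([ 1.07250564e+00,  2.07399743e-01,  1.54291028e+00, -5.08199762e-05,
        1.39344430e+00, -1.50501324e-01]), 'qvel': array([ 3.24526856e-04,  1.12042882e-03, -6.86883234e-04,  9.59764134e-04,
        1.84869016e-05,  5.40993468e-04]), 'joint_efforts': array([ 8.98204853e-04, -3.70866609e+01, -2.81424737e+01,  6.98108319e-02,
        3.59893602e-02, -1.76063882e-04]), 'tcp_pos': array([0.19562575, 0.53987723, 0.20432299]), 'tool_rot': array([-3.20799272e-04,  1.73015054e-01,  9.84918587e-01, -1.03243332e-03]), 'wrist_force': array([ 0.40877078, -0.03831027,  0.16832251]), 'ft_torque': array([ 0.05340149, -0.02632197,  0.05131179]), 'gripper_force': 0.0, 'gripper_width': 0.09373463615916555} 0.0188
top {'K': array([[533.25701032,   0.        , 272.75610544],
       [  0.        , 533.25701032, 206.94445997],
       [  0.        ,   0.        ,   1.        ]]), 'origin': array([ 0.43981829, -0.02935329,  1.31748796]), 'rotation': array([-0.03836096,  0.70787407, -0.70506701,  0.01797912])}
scene {'K': array([[538.03084309,   0.        , 277.67746589],
       [  0.        , 538.03084309, 211.59107072],
       [  0.        ,   0.        ,   1.        ]]), 'origin': array([ 1.10878162, -0.65085448,  1.22769053]), 'rotation': array([-0.29216252,  0.88996315,  0.33162211, -0.11239855])}
```

View pics/top0.png

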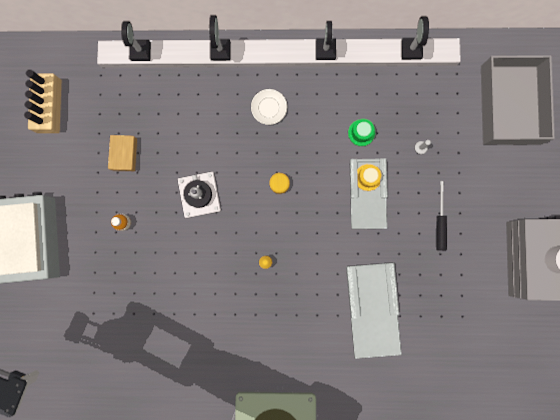

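View pics/scene0.png

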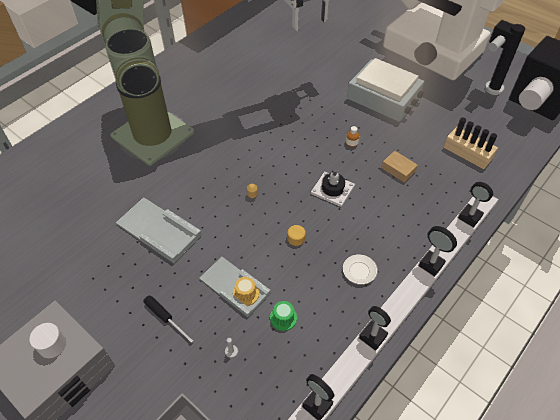

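The top view shows two grey channels, the small one at (369,193) and the large one at (374,310). Three things resemble the cell: brass flanged in the small channel at (370,176), green at (362,131), and a smooth brass disc at (280,183). The description fits the brass one in the small channel. The port is at (199,195). I'll measure these and confirm in an enlarged crop.

```bash
cat > h.py <<'E'
import numpy as np,cv2
from scipy.spatial.transform import Rotation as R
from rig import get_state,get_image,get_calibration,env
def rot(q): return R.from_quat(np.r_[q[1:],q[0]]).as_matrix() if np.size(q)==4 else np.asarray(q)
def ray(cal,px,z):
    d=rot(cal["rotation"])@np.linalg.inv(cal["K"])@np.array([px[0],px[1],1.])
    return cal["origin"]+d*(z-cal["origin"][2])/d[2]
def blobs(mask,amin=30):
    n,l,s,c=cv2.connectedComponentsWithStats(mask.astype(np.uint8)); return [(s[i,4],c[i].round(1),s[i,:4],l==i) for i in range(1,n) if s[i,4]>amin]
E
python3 - <<'E'
from h import *
im=cv2.imread("pics/top0.png");cal=get_calibration("top")
hsv=cv2.cvtColor(im,cv2.COLOR_BGR2HSV);H,S,V=cv2.split(hsv)
print("brass window");
roi=np.zeros(H.shape,bool);roi[150:205,340:400]=1
for a,c,b,m in blobs((H>15)&(H<35)&(S>60)&roi,20): print(a,c,b)
for a,c,b,m in blobs((H>15)&(H<40)&(V>225)&(S<160)&roi,20): print("win",a,c,b,ray(cal,c,.053))
print(ray(cal,(199,193),.072))
gr=(S<35)&(V>130)
roi=np.zeros(H.shape,bool);roi[150:235,340:400]=1
for a,c,b,m in blobs((S<45)&(V>130)&roi,200):
    r=cv2.minAreaRect(np.argwhere(m)[:,::-1].astype(np.float32));bx=cv2.boxPoints(r);print("rack",a,r,[ray(cal,p,.008)[:2].round(4) for p in bx])
roi[:]=0;roi[165:225,170:225]=1
for a,c,b,m in blobs((S<45)&(V>150)&roi,200):
    r=cv2.minAreaRect(np.argwhere(m)[:,::-1].astype(np.float32));bx=cv2.boxPoints(r);print("port base",a,r,ray(cal,r[0],.012))
a=cv2.resize(im[145:240,330:410],None,fx=6,fy=6,interpolation=cv2.INTER_CUBIC)[:570,:400+80]
b=cv2.resize(im[165:225,170:225],None,fx=5,fy=5,interpolation=cv2.INTER_CUBIC)
o=np.zeros((570,760,3),np.uint8);o[:a.shape[0],:480]=a;o[:300,482:482+275]=b;cv2.imwrite("pics/crop1.png",o)
E
```

```text
brass window
425 [367.6 177.6] [357 164  25  27]
win 190 [370.4 174.8] [363 168  16  15] [ 0.61813136 -0.22457831  0.053     ]
[0.57174974 0.18102385 0.072     ]
rack 1987 ((368.65380859375, 192.99703979492188), (70.6600112915039, 36.60861587524414), 88.8982925415039) [array([ 0.6662, -0.1809]), array([ 0.668 , -0.2709]), array([ 0.4937, -0.2722]), array([ 0.4916, -0.1831])]
port base 868 ((198.57693481445312, 194.38461303710938), (40.596038818359375, 37.06594467163086), 78.69007110595703) [0.57466316 0.19215306 0.012     ]
```

View pics/crop1.png

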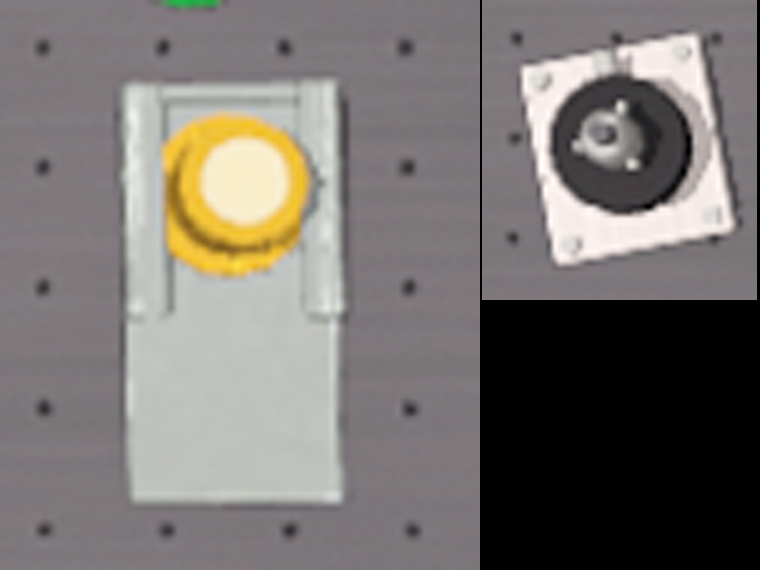

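The crop confirms it: the knurled brass cell with a flange is at top pixel (370,175), in the smaller channel, whose mouth points down the image (-x). The port spigot and its three pins show in the inset. I'm moving above the cell.

```bash
python3 -m inch '[[[-4.7,-4.1,0,0],[-4.7,-4.1,0,0],[-4.7,-4.1,0,0],[-4.7,-4.1,0,0],[-4.7,-4.1,0,0],[-4.7,-4.1,0,0],[-4.7,-4.1,0,0],[-4.7,-4.1,0,0],[-4.7,-4.1,0,0],[-4.7,-4.1,0,0],[-4.7,-4.1,0,0],[-4.7,-4.1,0,0]]]' 1
python3 -m inch '[[[-4.7,-4.1,0,0],[-4.7,-4.1,0,0],[0,0,0,0.175],[0,0,0,0.175],[0,0,0,0.175],[0,0,0,0.175],[0,0,0,0.175],[0,0,0,0.175],[0,0,0,0.17],[0,0,0,0],[0,0,0,0]]]'
python3 - <<'E'
from h import *
s=get_state();print(s["clock"],s["joints"],s["tcp_pos"],rot(s["tool_rot"]))
c=get_calibration("wrist");im=get_image("wrist");cv2.imwrite("pics/w1.png",im);print(c)
H,S,V=cv2.split(cv2.cvtColor(im,cv2.COLOR_BGR2HSV))
for a,cc,b,m in blobs((H>15)&(H<40)&(S>60),300): print(a,cc,b,ray(c,cc,.053))
for a,cc,b,m in blobs((H>15)&(H<45)&(V>225)&(S<130)&(S>15),300): print("w",a,cc,b,ray(c,cc,.053))
E
```

```text
clock: 1.6
tcp_pos: [0.5589, -0.116, 0.2049]
tool_rot: [-0.0, 0.173, 0.985, 0.0]
wrist_force: [1.1, 0.3, 0.5]
gripper_width: 0.0941
gripper_force: 0.0
clock: 2.98
tcp_pos: [0.6187, -0.2232, 0.205]
tool_rot: [-0.0, 0.705, 0.709, -0.0]
wrist_force: [0.1, -0.1, -1.0]
gripper_width: 0.0937
gripper_force: 0.0
2.975 [-4.77669440e-01  3.81045345e-01  1.31999828e+00 -3.91955552e-05
  1.44125039e+00 -4.83059719e-01] [ 0.61874595 -0.2232456   0.20504016] [[-5.39523637e-03  9.99985240e-01 -6.40723981e-04]
 [ 9.99985403e-01  5.39542172e-03  2.87906286e-04]
 [ 2.91359013e-04 -6.39161306e-04 -9.99999753e-01]]
{'K': array([[312.89337879,   0.        , 278.6450682 ],
       [  0.        , 312.89337879, 207.72200806],
       [  0.        ,   0.        ,   1.        ]]), 'origin': array([ 0.61856004, -0.14894187,  0.38524659]), 'rotation': array([1.29897841e-01, 9.91524663e-01, 2.31892877e-03, 1.25556980e-04])}
413 [263.7   5.3] [244   0  41  14] [ 0.60393557 -0.041227    0.053     ]
1597 [277.3 188.9] [250 168  55  52] [ 0.61730043 -0.21645374  0.053     ]
1253 [ 80.4 334. ] [ 65 301  40  66] [ 0.37541284 -0.3996428   0.053     ]
1270 [477. 334.] [453 301  41  66] [ 0.8637918  -0.39725137  0.053     ]
4435 [419.1 393.7] [251 381 309  21] [ 0.80339334 -0.48794055  0.053     ]
w 539 [276.9 197.4] [264 184  27  27] [ 0.61689793 -0.22588744  0.053     ]
```

View pics/w1.png

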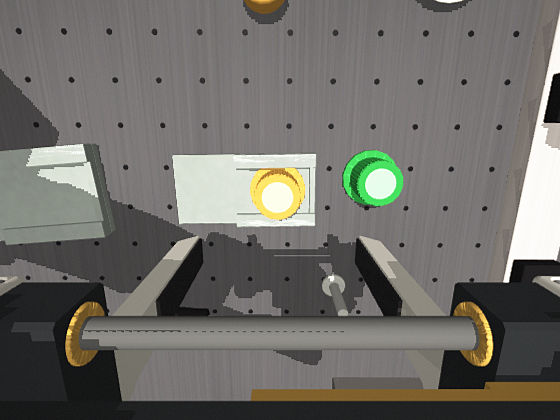

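The wrist view shows the cell window at (277,197), i.e. (0.617,-0.226). The green lookalike is at (375,180), so I'll narrow the fingers to 70 mm, descend and close.

```bash
python3 -m inch '[[[-0.23,-0.12,3,0],[0,0,4,0],[0,0,4,0],[0,0,3,0],[0,0,2,0],[0,0,1.0,0],[0,0,0.9,0],[0,0,0,0],[0,0,0,0]]]' 0.5
python3 -m inch '[[[0,0,0,0],[0,0,0,0],[0,0,0,0],[0,0,0,0],[0,0,0,0],[0,0,0,0],[0,0,0,0],[0,0,0,0]]]' -1 25
```

```text
clock: 4.15
tcp_pos: [0.6185, -0.226, 0.0275]
tool_rot: [0.001, 0.706, 0.708, 0.0]
wrist_force: [-0.1, 0.1, 0.5]
gripper_width: 0.0703
gripper_force: 0.0
clock: 5.15
tcp_pos: [0.6178, -0.2258, 0.0269]
tool_rot: [0.0, 0.706, 0.708, -0.0]
wrist_force: [-2.8, 0.0, 5.6]
gripper_width: 0.05
gripper_force: 25.0
```

```bash
python3 -m inch '[[[0,-0.5,0,0],[0,-1,0,0],[0,-1,0,0],[0,-1,0,0],[0,-1,0,0],[-0.03,-1,0,0],[0,-1,0,0],[0,-1,0,0],[0,-1,0,0],[0,-0.6,0,0],[0,-0.3,0,0],[0,0,0,0]]]'
python3 - <<'E'
from h import *
im=get_image("top");cv2.imwrite("pics/t2.png",im);c=get_calibration("top")
im=get_image("scene")[230:330,180:330];cv2.imwrite("pics/s2.png",cv2.resize(im,None,fx=5,fy=5))
E
```

```text
clock: 6.65
tcp_pos: [0.5234, -0.2264, 0.0269]
tool_rot: [0.0, 0.706, 0.708, -0.0]
wrist_force: [3.4, 0.6, 6.3]
gripper_width: 0.05
gripper_force: 25.0
```

View pics/s2.png

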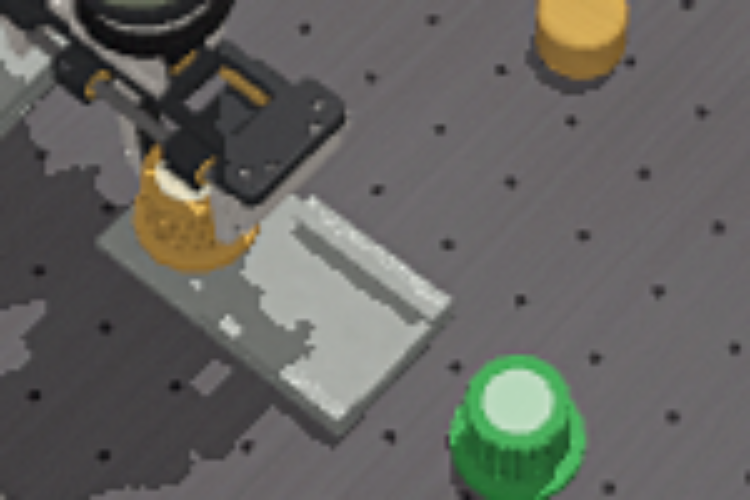

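The cell is out on the apron at scene crop (195,215), clear of the lips. I'll lift it and go beside the port to look.

```bash
python3 -m inch '[[[0,0,-1,0],[0,0,-2,0],[0,0,-3,0],[0,0,-3,0],[0,0,-1.5,0],[4,0,0,0],[5,1,0,0],[5,1,0,0],[5,1,0,0],[5,1,0,0],[5,1,0,0],[3.5,0,0,0]]]'
python3 -m inch '[[[0,0,0,0],[0,0,0,0],[0,0,0,0]]]'
python3 - <<'E'
from h import *
s=get_state();print(s["joints"])
c=get_calibration("wrist");im=get_image("wrist");cv2.imwrite("pics/w2.png",im)
print(c["origin"],c["rotation"],ray(c,(278,200),.04))
E
```

```text
clock: 8.25
tcp_pos: [0.5709, 0.1008, 0.1296]
tool_rot: [-0.001, 0.706, 0.709, -0.002]
wrist_force: [-0.1, -0.0, -1.3]
gripper_width: 0.0502
gripper_force: 25.0
clock: 8.62
tcp_pos: [0.5722, 0.0976, 0.1309]
tool_rot: [-0.0, 0.707, 0.708, -0.001]
wrist_force: [-0.1, -0.4, -1.4]
gripper_width: 0.05
gripper_force: 25.0
[ 2.02611659e-02  2.89203717e-01  1.60073995e+00 -5.03986197e-04
  1.25311270e+00  1.89678529e-02]
[0.57249646 0.17206935 0.31104096] [ 1.30308280e-01  9.91473302e-01  4.17726445e-04 -5.19487785e-04] [0.57165842 0.10669181 0.04      ]
```

View pics/w2.png

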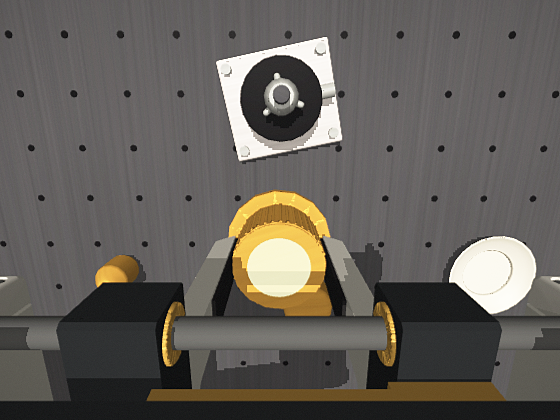

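The wrist view shows the port tube disc near (281,98), the spigot top near (281,94) and pins at (277,76), (300,104) and (267,102). The held cell's window is at (279,268).

```bash
python3 - <<'E'
from h import *
c=get_calibration("wrist");im=cv2.imread("pics/w2.png");s=get_state();t=s["tcp_pos"]
H,S,V=cv2.split(cv2.cvtColor(im,cv2.COLOR_BGR2HSV))
roi=np.zeros(H.shape,bool);roi[45:150,230:332]=1
for a,cc,b,m in blobs((V<70)&roi,800):
    h=cv2.convexHull(np.argwhere(m)[:,::-1].astype(np.float32));e=cv2.fitEllipse(h);print("tube",a,b,e,ray(c,e[0],.04))
roi[:]=0;roi[80:110,265:298]=1
for lo,hi in((40,110),(60,120)):
  for a,cc,b,m in blobs((V>lo)&(V<hi)&roi,60): print("spig",lo,a,cc,b,ray(c,cc,.072))
roi[:]=0;roi[225:310,225:335]=1
for a,cc,b,m in blobs((S<110)&(V>200)&roi,300):
    h=cv2.convexHull(np.argwhere(m)[:,::-1].astype(np.float32));e=cv2.fitEllipse(h);print("win",a,b,e,ray(c,e[0],t[2]+.026)-t)
print(t)
print(np.c_[im[94,262:302].max(1)].T, im[70:120,281].max(1))
E
```

```text
tube 4337 [241  55  81  87] ((280.95831298828125, 98.02000427246094), (81.40645599365234, 85.89033508300781), 1.1096312999725342) [0.57436388 0.19269977 0.04      ]
spig 40 148 [281.5  95.8] [273  86  17  19] [0.57454905 0.19178127 0.072     ]
spig 60 241 [281.2  94.4] [273  86  17  19] [0.57432981 0.19273572 0.072     ]
spig 60 73 [291.6 103.9] [277  87  21  23] [0.58190807 0.18622081 0.072     ]
win 2955 [247 238  64  59] ((278.4958190917969, 267.0893859863281), (58.719242095947266, 63.61544418334961), 89.94834899902344) [2.25690961e-05 1.79306864e-04 2.60000000e-02]
[0.57248498 0.09763736 0.1311064 ]
[[ 42  45 117 140 158 168 175 244 244 248 218 112 102 111 111 112 114 111
  110 109 111 110 110 108 110 110 109  65 250 247 247 243 174 146 133 119
   89  45  40  42]] [ 49  46  48  49  42  41  28  55 158 180 186 198 221 247 221 127 102 110
 112 116 113 113 111 110 109 113 109 108 106 105 107 108  86  31  75 148
 159 161 153 113 101  93  91  88  87  61  27  20  25  24]
```

```bash
python3 -m inch '[[[3,0.1,0,0],[3,0.1,0,0],[2.5,0,0,0],[1,0,0,0],[0,0,0,0],[0,0,0,0],[0,0,0,0]]]'
python3 -m inch '[[[0,0,1.5,0],[0,0,1.5,0],[0,0,0.8,0],[0,0,0.6,0],[0,0,0.4,0],[0,0,0.2,0],[0,0,0,0]]]'
```

```text
clock: 9.55
tcp_pos: [0.5746, 0.193, 0.1314]
tool_rot: [0.0, 0.706, 0.708, -0.0]
wrist_force: [0.9, -0.0, -1.9]
gripper_width: 0.0504
gripper_force: 25.0
clock: 10.42
tcp_pos: [0.5741, 0.1931, 0.0812]
tool_rot: [0.0, 0.706, 0.708, -0.001]
wrist_force: [-2.6, -5.1, -1.4]
gripper_width: 0.05
gripper_force: 25.0
```

```bash
python3 -m inch '[[[-0.04,-0.02,0,0],[0,0,0.3,0],[0,0,0.2,0],[0,0,0.2,0],[0,0,0,0]]]'
```

```text
clock: 11.05
tcp_pos: [0.5742, 0.1931, 0.0756]
tool_rot: [0.0, 0.706, 0.708, -0.0]
wrist_force: [-4.3, -5.3, 5.2]
gripper_width: 0.0502
gripper_force: 25.0
```

```bash
python3 -m inch '[[[-0.05,-0.04,0.1,0],[0,0,0,0.08],[0,0,0,0.08],[0,0,0,0.08],[0,0,0,0.08],[0,0,0,0]]]'; python3 -m inch '[[[0,0,0,0.08],[0,0,0,0.08],[0,0,0,0.08],[0,0,0,0.08],[0,0,0,0]]]'; python3 -c "
from h import *
print(get_state()['joints'][5])"
```

```text
clock: 11.8
tcp_pos: [0.5745, 0.1926, 0.0748]
tool_rot: [0.001, 0.81, 0.586, 0.0]
wrist_force: [-3.0, -4.5, 4.7]
gripper_width: 0.0499
gripper_force: 25.0
clock: 12.42
tcp_pos: [0.5742, 0.1928, 0.0735]
tool_rot: [0.0, 0.893, 0.451, 0.0]
wrist_force: [-1.0, -4.9, -1.7]
gripper_width: 0.05
gripper_force: 25.0
0.8176677819182869
```

The upward force has vanished and z has dropped, so the keyways may have met the pins. I'll probe downward.

```bash
python3 -m inch '[[[-0.02,0.04,0.3,0],[0,0,0.3,0],[0,0,0,0]]]'
```

```text
clock: 12.8
tcp_pos: [0.5741, 0.1928, 0.067]
tool_rot: [-0.0, 0.893, 0.45, 0.0]
wrist_force: [-0.5, -3.2, -1.9]
gripper_width: 0.05
gripper_force: 25.0
```

The cell has dropped over the pins. I'll push it home with a firmer grip.

```bash
python3 -m inch '[[[0,0,0,0],[0,0,0.2,0],[0,0,0.3,0],[0,0,0.2,0],[0,0,0.15,0],[0,0,0.1,0],[0,0,0,0],[0,0,0,0]]]' -1 45
```

```text
clock: 13.8
tcp_pos: [0.5743, 0.1928, 0.0595]
tool_rot: [0.0, 0.893, 0.45, 0.0]
wrist_force: [-4.4, -4.1, 7.2]
gripper_width: 0.0499
gripper_force: 45.0
```

```bash
python3 -m inch '[[[0,0,0.1,0],[0,0,0.1,0],[0,0,0,0],[0,0,0,0]]]'; python3 - <<'E'
from h import *
c=get_calibration("wrist");im=get_image("wrist");cv2.imwrite("pics/w3.png",im);t=get_state()["tcp_pos"]
H,S,V=cv2.split(cv2.cvtColor(im,cv2.COLOR_BGR2HSV));roi=np.zeros(H.shape,bool);roi[225:310,225:335]=1
for a,cc,b,m in blobs((S<110)&(V>200)&roi,300):
    e=cv2.fitEllipse(cv2.convexHull(np.argwhere(m)[:,::-1].astype(np.float32)));print(e,ray(c,e[0],t[2]+.026)-t)
E
```

```text
clock: 14.3
tcp_pos: [0.5743, 0.1927, 0.059]
tool_rot: [0.0, 0.893, 0.45, 0.0]
wrist_force: [-7.1, -4.8, 14.6]
gripper_width: 0.05
gripper_force: 45.0
((278.502197265625, 267.2119445800781), (59.05320358276367, 63.800086975097656), 88.68592834472656) [3.99524492e-04 6.69879474e-05 2.60000000e-02]
```

View pics/w3.png

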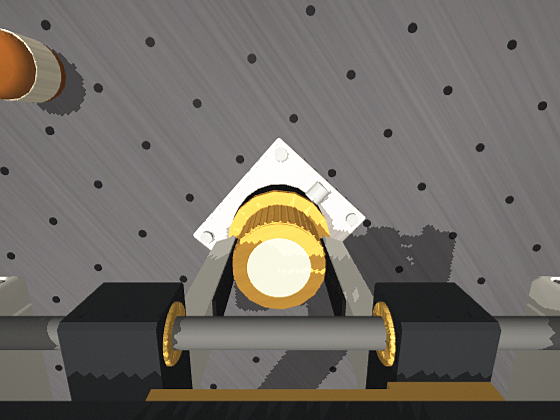

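The cell's window is at (278.5,267), the same place in the wrist view as when it was lifted, so it has not slipped. The TCP is at the home height of 0.059. The 16 N push is well above the 8 N spring force, so the flange is on the shoulder.

```bash
python3 -c "
from rig import ticket
print(ticket.hand_in())"
```

```text
the job is handed in; nothing more can be done
None
```

I slid the filter cell out, set it over the lens port and turned it until its keyways dropped over the pins; I handed the job in at about 14 s with the cell still held pushed home, though the hand-in gave no verdict.

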